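Hold the counter bin open by its lever, then ease the lid shut

ROBOT

A 6-joint arm with a two-finger parallel gripper is mounted at the origin on a cart in front of the work surface, level with it; the furniture and walls round the work are solid. World frame = base frame: x ahead of the robot, y to its left, z up, the work surface at z = 0. Lengths are in m, angles in degrees, forces in N, time in s.
With the tool pointing down it reaches from about 0.25 to 0.725 m from the base axis. Payload 9.7 kg.
Tool frame: the origin (TCP) lies between the finger pads; the fingertips stand 19 mm ahead of it and the grasp point (between the pads) is the TCP; x points along the fingers, y is the direction in which the jaws open and shut, and the axes are right-handed (so a half turn about x gives the same grasp; the last joint's range is limited). The gripper opens to 85 mm and grips with 20 to 120 N. Pads are 22 mm wide; open, the fingers measure 114 mm over their backs; the gripper's body (76 mm by 85 mm) begins 54 mm behind the grasp point. The pads swing forward as they close: fully open they stand 13 mm farther back than shut.
Start: joints at [-69.614, 4.979, 10.078, 95.1, 0, 90], TCP at [0.192, -0.516, 0.25] pointing down, gripper open.
Joint ranges: [-179.16, 179.16], [-48.56, 103.87], [-65.8, 70.77], [-126.05, 130.52], [-82.76, 87.17], [-180, 180]. Speed limits (degrees/s): [127.2, 127.2, 147.25, 180, 180, 180].

INTERFACE

Orientations are given as [roll, pitch, yaw] about the fixed x, y, z axes, in that order (R = Rz(yaw) Ry(pitch) Rx(roll)).
In Python, from workcell import bot gives the robot as it stands. The module is installed in compiled form; this text tells all that it offers.
- The arm moves only by the shell command python3 -m handwheel 'ROWS' [FORCE]. ROWS is JSON, a list of rows, each a list of 7 numbers: the turn, a rotation vector about the tool's x, y, z in degrees, then the shift along the tool's x, y, z in m, then the closure, from -1 (fully open) to 1 (shut), so that 0 is half open. In form: [[ax, ay, az, dx, dy, dz, fingers], ...]. A call has 1 to 20 rows; each row is the pose to reach, as a shift and turn from the pose commanded when the call began, along the tool's axes at that moment; what a row does not reach only later rows make up. A row lasts 1/8 s, in which the tool goes at most 62.5 mm and 10.7 degrees, less where a joint would pass 70% of its speed; a pose out of reach is approached as far as the arm can. A call with a gripper value outside its range is refused whole. The fingers move at their own pace and stop on an object; FORCE is the grip in N (left out, the last holds). Time passes only in rows, so rows that repeat a pose let the fingers close. It gives the time, the measured TCP pose, the force and the opening at its end, in the units of the state.
- bot.get_obs(): the state, without advancing time (a new reading comes with each control period).
- bot.camera(name): name is "scene" or "top" or "wrist"; returns a dict with "frame" (384x512x3 uint8, red, green, blue), "fx", "fy", "cx", "cy" (pixels), "k1" (the pictures are not rectified: a ray, as slopes to the right and down, at radius r is drawn at 1 + k1 r^2 times it, then the intrinsics apply), "R" (3x3) and "t" (3): a world point X has camera coordinates R X + t; the wrist camera has in their place "tool_from_camera" (4x4, takes a point from camera to tool coordinates, whose origin is the TCP and whose axes are the tool frame's). Camera axes: x right, y down, z forward; pixel columns grow to the right and rows downward; lengths in m; the calibration is good to about 2 mm. A picture is of the moment at which its call begins: read the wrist's pose just before it. There is no depth.
- bot.job_done(): hands the job in, once; it reports no verdict.
Trained networks look in a picture, given as the dict that the camera call returned (one of the last four; its "shot" number tells which), for a name from the list of things; names that differ only in an ending like _2 or _b are one class to them, and where a whole thing is asked for, a point or a joint stands for the part that bears it (a point fixed in the world has none). Each returns a list of dicts, best first, with "conf" (0 to 1); they miss things now and then, are a little off and sometimes report something else, mostly with a low value. They report only what shows in the picture. A call takes as long as a camera call.
- bot.look_for(name, picture): "bbox" ([left, top, width, height] as shares, 0 to 1, of the picture: columns of its width, rows of its height, round what is visible of it).
- bot.tip_of(name, picture): "centre" ([column, row] as shares, 0 to 1, of the picture: columns of its width, rows of its height: a listed point, or the origin of a listed thing).
The state is a dict: "time": time; "q": joint angles; "qd": joint speeds; "joint_efforts": joint torques, N m; "ee_pos": TCP position; "tcp_rot": TCP orientation; "wrist_force": force on the tool from outside, world axes, zero at the start; "torque": the same for the moment, N m; "opening": finger opening in m.
Only numpy, scipy, OpenCV 4.12 (cv2) and the standard library are available. Lean on these libraries where they do the work, as an engineer would, in place of code of your own. Each camera call takes 0.05 s, during which the arm holds its last target.

TASK

Open the low, wide counter bin for a customer: press its front lever right down so that the lid stands fully open, keep it open for about three seconds, then ease the lever back up so that the lid comes down slowly and closes without dropping or slamming. Work the lid by the lever only, without touching the lid; grasp nothing, keep the tall narrow bin shut and leave the other things on the counter where they are.

Things in the scene. Friction and masses are not known exactly. Their poses are not given: they have to be found in the camera images.
- low_bin: the bin to open: low, wide, open-topped metal box, 130 deep (its x) x 170 wide (its y) x 100 high, fixed to the counter, with a black lid and, in front, a lever that ends in a black crossbar. Origin: centre of its underside; its -x axis points out of the front (where the lever is), z up. The closed lid's top is at 112 above the counter; when open the lid stands up at the rear, 235 high
- low_bin_lever_pad (a point): centre of the upper face of the lever's crossbar pad (24 along x, 92 along y, 11 thick), 98 in front of the low bin's front wall. It moves with the lever: 81 above the counter at rest, sinking by 45 to 36 when the lever is right down (and 3 towards the bin); the lever's pivot is at the front wall, 60 above the counter
- low_bin_lever (a joint): lever of the low bin, rad: 0 at rest (lid closed), 0.42 pressed right down against a hard stop (lid fully open). It carries the lid's weight: 2 to 5 N on the pad push it down; let go, it comes up by itself and the lid falls shut in about a second
- low_bin_lid (a joint): lid of the low bin, rad: 0 closed, 1.15 fully open; hinged at the rear rim and linked to the lever (2.74 times the lever's angle), so 1 mm of pad travel turns the lid by about 0.026 rad
- low_bin_lid_edge (a point): middle of the front edge of the low bin's lid, on its upper side
- tall_bin: the other bin, to be left shut: tall and narrow, 120 deep x 110 wide x 170 high, fixed, same materials and the same kind of lever in front (crossbar pad 92 wide, sticking out about 98 from the front wall, 81 above the counter). Origin: centre of its underside; its -x axis points out of the front
- tall_bin_lid (a joint): lid of the tall bin, rad: 0 closed, 1.15 fully open
- stamp: bystander: loose hand stamp with a round red handle, 24x34x74, standing; origin at the centre of its underside
- tamper: bystander: loose coffee tamper, dark knob handle on a metal foot, 58 across, 94 high; origin at the centre of its underside
- cups: bystander: loose stack of two white porcelain cups, 82 across, 89 high; origin at the centre of its underside
- pudding: bystander: loose dessert cup with dark topping, about 80 across and 80 high; origin at the centre of its underside
- gel: bystander: loose small bottle, 40 across, 99 high; origin at the centre of its underside

How it is judged (in metres and radians):
On the way, in this order (a step that is already met when the one before it is completed fails the run):
1. the low bin's lid stands fully open and is kept so for at least 2 s (value of joint low_bin_lid above 1.05 rad), for 2 s.
2. the low bin's lid is closed again (value of joint low_bin_lid below 0.05 rad), for 0.2 s.
At the end, for the whole second after the job is handed in: The low bin's lid is closed (under 0.05 rad) with its lever back up (under 0.02 rad), after standing fully open (over 1.05 rad) for at least 2 s on end; the tall bin is shut (under 0.05 rad) (value of joint each of low_bin_lid, tall_bin_lid below 0.05 rad and value of joint low_bin_lever below 0.02 rad); the robot touches nothing.
It fails at once if the low bin's lid drops: it closes faster than 1.4 rad/s while still more than 0.15 rad open (velocity of joint low_bin_lid below -1.4 rad/s and value of joint low_bin_lid above 0.15 rad).
It fails at once if the robot touches the low bin's lid (over 1 N) (contact force between any of the fingers, the arm and low_bin_lid above 1 N).
It fails at once if the tall bin is opened (over 0.15 rad) (value of joint tall_bin_lid above 0.15 rad).
It fails at once if a bystander is moved or lifted by more than 20 mm (distance of any of stamp, tamper, cups, pudding, gel from where it was at the start of the episode above 0.02 m).
It also fails if it takes over 45 s, if anything falls off the work surface, if the arm or the gripper's body presses on something with over 40 N, if the wrist force passes 120 N, or if a joint passes its speed limit or range.

## Working session

There is one attempt and no reset: what is moved stays moved. The work goes in short steps, Python scripts to look and compute and a shell command to move; the robot and the scene stay as the last step left them, time stands still between calls to the robot, and variables do not carry over. Pictures are saved under pics/ and viewed, and the job is handed in when it is done.

```bash
mkdir -p pics
cat > h.py <<'E'
import numpy as np, cv2
from workcell import bot
from scipy.spatial.transform import Rotation as Rn
def save(p,n): cv2.imwrite('pics/'+n+'.png',p['frame'][:,:,::-1])
def ray(p,uv):
    K=np.array([[p['fx'],0,p['cx']],[0,p['fy'],p['cy']],[0,0,1.]])
    u=cv2.undistortPoints(np.array([[uv]],float),K,np.array([p['k1'],0,0,0,0.]))[0,0]
    R=np.array(p['R']);t=np.array(p['t'])
    return -R.T@t, R.T@np.array([u[0],u[1],1.])
def at_z(p,uv,z):
    c,d=ray(p,uv); return c+d*(z-c[2])/d[2]
E
python3 - <<'E'
from h import *
o=bot.get_obs();print(o)
for n in ['scene','top']:
    p=bot.camera(n);save(p,n+'0')
    print(n,np.round(-np.array(p['R']).T@p['t'],3))
    for k,z in [('low_bin',0),('low_bin_lever_pad',.081),('low_bin_lid_edge',.112),('tall_bin',0),('stamp',0),('tamper',0),('cups',0),('pudding',0),('gel',0)]:
        r=bot.tip_of(k,p)
        for d in r[:2]:
            uv=np.array(d['centre'])*[512,384]
            print(k,round(d['conf'],2),uv.round(),at_z(p,uv,z).round(3))
E
```

```text
{'time': 0.0, 'q': array([-6.96145551e+01,  5.00889072e+00,  1.00345479e+01,  9.51015962e+01,
        9.62142644e-04,  9.00008909e+01]), 'qd': array([ 0.0380067 ,  0.00196933,  0.06477957,  0.02004271, -0.00845109,
        0.04702344]), 'joint_efforts': array([ 1.54464287e-03, -5.20382488e+01,  4.64815843e+01,  1.60000124e-02,
        9.64480660e-05,  1.02118793e-06]), 'ee_pos': array([ 0.19151064, -0.51534445,  0.24960511]), 'tcp_rot': array([-90.72500347,  89.92405485, 109.65954986]), 'wrist_force': array([ 0.06975319, -0.37123895,  1.12756208]), 'torque': array([ 0.00211946,  0.00591745, -0.02808294]), 'opening': 0.08562510450926485}
scene [-0.504 -0.736  0.952]
low_bin 0.74 [206. 195.] [ 0.59   0.335 -0.   ]
low_bin_lever_pad 0.6 [181. 192.] [0.456 0.326 0.081]
low_bin_lid_edge 0.84 [193. 178.] [0.519 0.324 0.112]
tall_bin 0.71 [279. 213.] [0.667 0.043 0.   ]
tall_bin 0.57 [207. 194.] [ 0.595  0.332 -0.   ]
stamp 0.43 [199. 237.] [0.376 0.168 0.   ]
tamper 0.88 [279. 280.] [ 0.374 -0.163  0.   ]
cups 0.64 [321. 268.] [ 0.5   -0.235  0.   ]
cups 0.22 [196. 179.] [0.656 0.45  0.   ]
gel 0.7 [335. 300.] [ 0.409 -0.335  0.   ]
top [ 0.096 -0.083  1.657]
low_bin 0.6 [198. 173.] [0.59  0.329 0.   ]
low_bin_lever_pad 0.62 [183. 206.] [0.439 0.306 0.081]
low_bin_lever_pad 0.18 [214. 247.] [0.35  0.152 0.081]
low_bin_lid_edge 0.71 [189. 176.] [0.535 0.324 0.112]
tall_bin 0.65 [278. 186.] [0.657 0.04  0.   ]
tall_bin 0.43 [188. 174.] [0.573 0.361 0.   ]
stamp 0.66 [217. 246.] [0.369 0.155 0.   ]
tamper 0.8 [304. 282.] [ 0.366 -0.171  0.   ]
cups 0.6 [329. 256.] [ 0.486 -0.22  -0.   ]
pudding 0.76 [136. 163.] [0.54  0.555 0.   ]
gel 0.19 [214. 242.] [0.378 0.17  0.   ]
```

Run:
```python
import cv2
for n,(a,b,c,d) in {'scene0':(130,330,110,370),'top0':(130,310,110,360)}.items():
    i=cv2.imread(f'pics/{n}.png')[a:b,c:d]; cv2.imwrite(f'pics/{n}c.png',cv2.resize(i,None,fx=3,fy=3,interpolation=cv2.INTER_CUBIC))
```

```text
(no output)
```

View pics/scene0c.png

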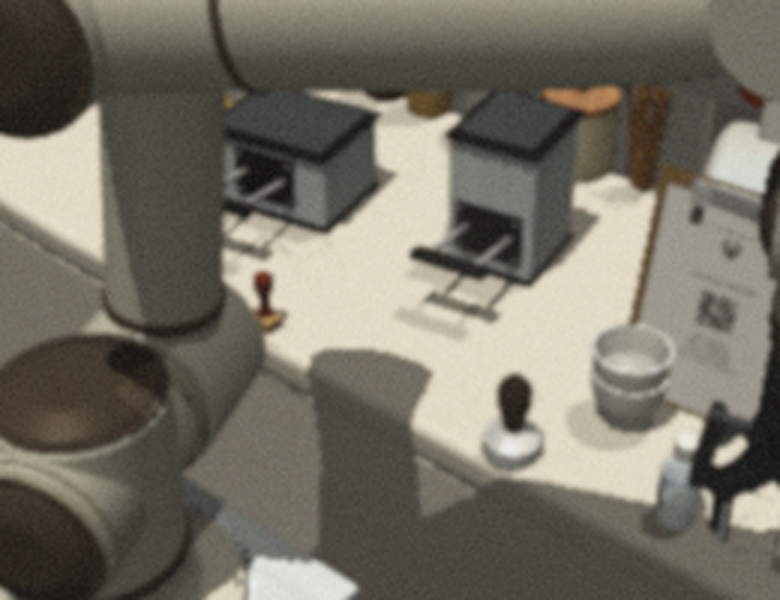

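View pics/top0c.png

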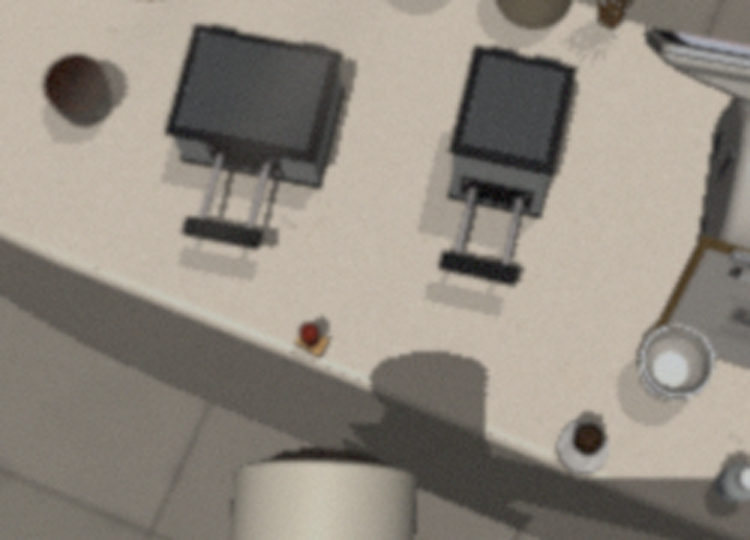

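The top view shows the low bin's pad at about (184,207) full-frame, the tall bin's pad at (270,219), the stamp at (214,243) and the pudding at (136,160). Next: pad ends and lid corners in world coordinates.

Run:
```python
from h import *
p=bot.camera('top')
f=lambda u,v,z:at_z(p,[110+u/3,130+v/3],z).round(3)
for n,a in dict(padL=(184,225,.081),padR=(265,238,.081),padC=(224,231,.081),lidFL=(169,131,.112),lidFR=(322,158,.112),lidRL=(196,27,.112),lidRR=(342,50,.112),tpadL=(440,262,.081),tpadR=(520,275,.081),stamp_top=(310,333,.07)).items(): print(n,f(*a))
print(p['k1'])
```

```text
padL [0.427 0.344 0.081]
padR [0.448 0.253 0.081]
padC [0.438 0.299 0.081]
lidFL [0.516 0.399 0.112]
lidFR [0.552 0.225 0.112]
lidRL [0.644 0.425 0.112]
lidRR [0.683 0.257 0.112]
tpadL [0.497 0.058 0.081]
tpadR [ 0.517 -0.031  0.081]
stamp_top [0.368 0.163 0.07 ]
0.04061963886005131
```

```bash
cat >> h.py <<'E'
def toolR(o): return Rn.from_euler('xyz',o['tcp_rot'],degrees=True).as_matrix()
def delta(P,yaw=13,sgn=1,tilt=0):
    "tool shift/turn to TCP P, tool x down, tool y along sgn*bin y"
    o=bot.get_obs();R=toolR(o)
    a=np.radians(yaw); y=sgn*np.array([-np.sin(a),np.cos(a),0]); x=np.array([0,0,-1.])
    D=np.column_stack([x,y,np.cross(x,y)])
    return Rn.from_matrix(R.T@D).as_rotvec(degrees=True).round(1),(R.T@(np.array(P)-o['ee_pos'])).round(4)
E
python3 - <<'E'
from h import *
o=bot.get_obs();print(toolR(o).round(3))
for s in (1,-1):
  print(s,delta([.438,.300,.25],13,s))
print(delta([.42,-.2,.25]),delta([.47,.05,.25]))
E
```

```text
[[-0.     0.348 -0.937]
 [-0.    -0.937 -0.348]
 [-1.    -0.     0.   ]]
1 (array([-172.6,    0. ,    0. ]), array([ 3.000e-04, -6.787e-01, -5.151e-01]))
-1 (array([ 7.4,  0. , -0. ]), array([ 3.000e-04, -6.787e-01, -5.151e-01]))
(array([-172.6,    0. ,    0. ]), array([ 3.000e-04, -2.162e-01, -3.240e-01])) (array([-172.6,    0. ,    0. ]), array([ 3.000e-04, -4.332e-01, -4.580e-01]))
```

```bash
python3 -m handwheel '[[-10,0,0,0,-0.05,-0.04,1],[-20,0,0,0,-0.1,-0.085,1],[-30,0,0,0,-0.14,-0.125,1],[-40,0,0,0,-0.19,-0.165,1],[-50,0,0,0,-0.24,-0.21,1],[-60,0,0,0,-0.29,-0.25,1],[-65,0,0,0,-0.335,-0.293,1],[-70,0,0,0,-0.385,-0.325,1],[-75,0,0,0,-0.435,-0.357,1],[-80,0,0,0,-0.485,-0.39,1],[-82.6,0,0,0,-0.53,-0.42,1],[-82.6,0,0,0,-0.58,-0.455,1],[-82.6,0,0,0,-0.63,-0.485,1],[-82.6,0,0,0,-0.679,-0.515,1],[-82.6,0,0,0,-0.679,-0.515,1],[-82.6,0,0,0,-0.679,-0.515,1],[-82.6,0,0,0,-0.679,-0.515,1]]'
python3 - <<'E'
from h import *
o=bot.get_obs();print(o['q'].round(1),o['ee_pos'].round(4),toolR(o).round(3),o['wrist_force'],o['opening'])
p=bot.camera('wrist');save(p,'w1')
T=np.array(p['tool_from_camera']);print(T.round(3))
R=toolR(o)
Rc=R@T[:3,:3];tc=R@T[:3,3]+o['ee_pos'];p['R']=Rc.T;p['t']=-Rc.T@tc
for k,z in [('low_bin_lever_pad',.081),('low_bin_lid_edge',.112),('low_bin',0),('stamp',0)]:
    for d in bot.tip_of(k,p)[:2]:
        uv=np.array(d['centre'])*[512,384];print(k,round(d['conf'],2),uv.round(),at_z(p,uv,z).round(3))
p=bot.camera('top');save(p,'t1')
E
```

```text
time: 3.18
ee_pos: [0.4378, 0.2993, 0.2508]
tcp_rot: [105.9, 90.0, 28.9]
wrist_force: [0.4, 0.2, -0.4]
opening: -0.0
[ 34.4   2.2   7.3  95.   -0.  111.4] [0.4378 0.2993 0.2508] [[ 0.001  0.975  0.224]
 [ 0.     0.224 -0.975]
 [-1.     0.001 -0.   ]] [ 0.40661136  0.24254584 -0.43717217] -2.24315649475965e-05
[[ 0.    -0.261  0.965 -0.125]
 [ 1.    -0.001 -0.    -0.001]
 [ 0.001  0.965  0.261 -0.065]
 [ 0.     0.     0.     1.   ]]
low_bin_lever_pad 0.91 [258. 176.] [0.439 0.304 0.081]
low_bin_lid_edge 0.7 [356. 185.] [0.528 0.321 0.112]
low_bin 0.58 [382. 168.] [0.598 0.334 0.   ]
low_bin 0.34 [187. 247.] [0.37  0.167 0.   ]
stamp 0.63 [189. 247.] [0.373 0.167 0.   ]
```

View pics/w1.png

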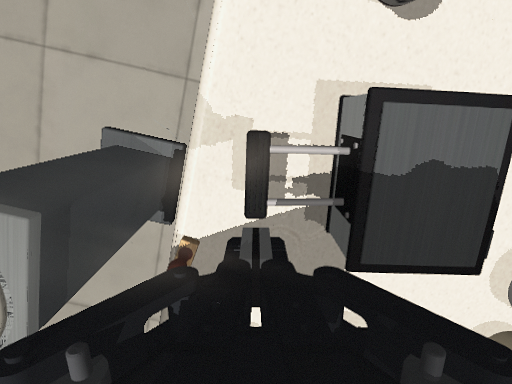

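The wrist view shows the pad centred at about (258,175), square to the tool, and the stamp is well clear. I'll descend to just above the pad.

```bash
python3 -m handwheel '[[0,0,0,0.03,0.001,-0.002,1],[0,0,0,0.06,0.002,-0.004,1],[0,0,0,0.09,0.002,-0.004,1],[0,0,0,0.115,0.002,-0.004,1],[0,0,0,0.13,0.002,-0.004,1],[0,0,0,0.138,0.002,-0.004,1],[0,0,0,0.138,0.002,-0.004,1],[0,0,0,0.138,0.002,-0.004,1]]'
python3 - <<'E'
from h import *
p=bot.camera('wrist');save(p,'w2')
p=bot.camera('scene');save(p,'s2')
E
```

```text
time: 4.47
ee_pos: [0.4393, 0.3049, 0.1133]
tcp_rot: [110.7, 89.9, 33.6]
wrist_force: [-0.4, 0.1, 0.6]
opening: 0.0001
```

View pics/w2.png

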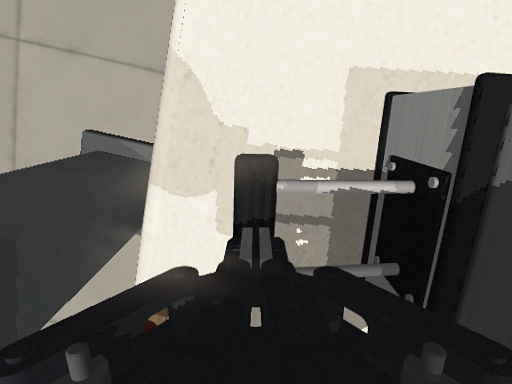

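Tips sit over the middle of the pad. Pressing down.

```bash
python3 -m handwheel '[[0,0,0,0.004,0,0,1],[0,0,0,0.008,0,0,1],[0,0,0,0.012,0,0,1],[0,0,0,0.016,0,0,1],[0,0,0,0.02,0,0,1],[0,0,0,0.024,0,0,1],[0,0,0,0.028,0,0,1],[0,0,0,0.032,0,0,1],[0,0,0,0.036,0,0,1],[0,0,0,0.04,0,0,1],[0,0,0,0.044,0.001,0,1],[0,0,0,0.048,0.001,0,1],[0,0,0,0.051,0.001,0,1],[0,0,0,0.053,0.001,0,1],[0,0,0,0.053,0.001,0,1]]'
python3 - <<'E'
from h import *
p=bot.camera('scene');save(p,'s3')
p=bot.camera('top');save(p,'t3')
E
```

```text
time: 6.45
ee_pos: [0.4398, 0.3048, 0.059]
tcp_rot: [-69.1, 90.0, -146.1]
wrist_force: [-0.1, -0.6, 1.4]
opening: -0.0002
```

View pics/t3.png

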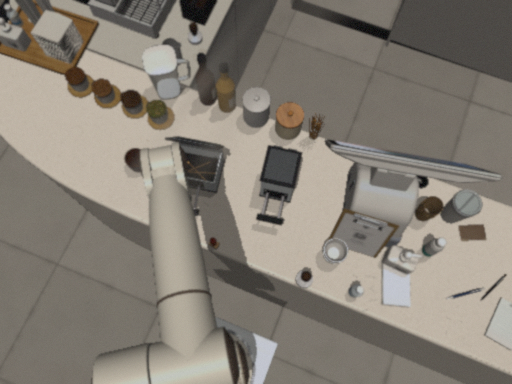

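View pics/s3.png

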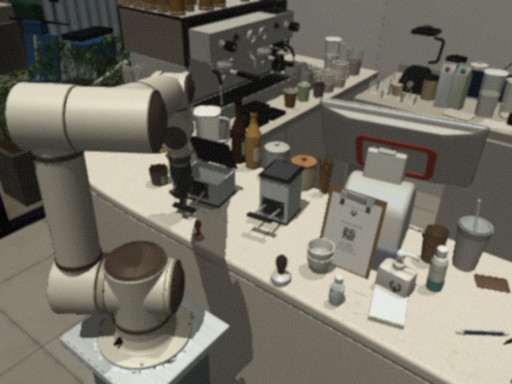

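The lid stands nearly upright in both views (top (205,150), scene (215,150)). I'll go on to the hard stop.

```bash
python3 -m handwheel '[[0,0,0,0.0015,0,0,1],[0,0,0,0.003,0,0,1],[0,0,0,0.004,0,0,1],[0,0,0,0.004,0,0,1]]'; python3 -m handwheel '[[0,0,0,0.001,0,0,1],[0,0,0,0.0015,0,0,1],[0,0,0,0.0015,0,0,1]]'
```

```text
time: 7.05
ee_pos: [0.4402, 0.3051, 0.0568]
tcp_rot: [105.6, 89.9, 28.6]
wrist_force: [-2.7, -3.8, 12.1]
opening: 0.0001
time: 7.42
ee_pos: [0.4404, 0.3051, 0.0564]
tcp_rot: [106.4, 89.8, 29.4]
wrist_force: [-5.8, -4.1, 19.9]
opening: 0.0001
```

The force climbed to 20 N with hardly any travel, so this is the hard stop. Holding for about 3 s and checking.

```bash
python3 -m handwheel '[[0,0,0,0,0,0,1],[0,0,0,0,0,0,1],[0,0,0,0,0,0,1],[0,0,0,0,0,0,1],[0,0,0,0,0,0,1],[0,0,0,0,0,0,1],[0,0,0,0,0,0,1],[0,0,0,0,0,0,1],[0,0,0,0,0,0,1],[0,0,0,0,0,0,1],[0,0,0,0,0,0,1],[0,0,0,0,0,0,1],[0,0,0,0,0,0,1],[0,0,0,0,0,0,1],[0,0,0,0,0,0,1],[0,0,0,0,0,0,1],[0,0,0,0,0,0,1],[0,0,0,0,0,0,1],[0,0,0,0,0,0,1],[0,0,0,0,0,0,1]]'
python3 - <<'E'
from h import *
p=bot.camera('scene');i=p['frame'][100:260,120:320,::-1];cv2.imwrite('pics/s4.png',cv2.resize(i,None,fx=4,fy=3.75,interpolation=cv2.INTER_CUBIC))
for k in ['low_bin_lid_edge']:
  for n in ['scene','top']:
    p=bot.camera(n)
    for d in bot.tip_of(k,p)[:1]:
        uv=np.array(d['centre'])*[512,384];print(n,d['conf'],uv.round(1),[at_z(p,uv,z).round(3) for z in (.235,.22)])
E
```

```text
time: 9.93
ee_pos: [0.4404, 0.3052, 0.0564]
tcp_rot: [106.7, 89.8, 29.7]
wrist_force: [-5.8, -4.6, 20.5]
opening: -0.0001
scene 0.88 [208.2 138.6] [array([0.607, 0.325, 0.235]), array([0.63 , 0.348, 0.22 ])]
top 0.69 [189.7 138.7] [array([0.619, 0.343, 0.235]), array([0.625, 0.347, 0.22 ])]
```

View pics/s4.png

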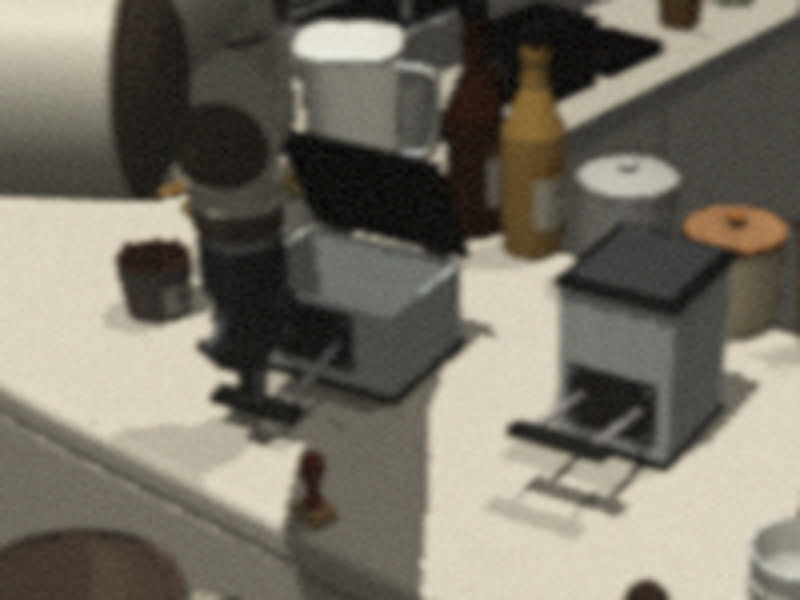

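The lid stands fully open at the rear (crop (370,190)) and has been open for about 3.2 s; the tall bin is shut. Now easing up at 16 mm/s, which is about 0.4 rad/s at the lid.

```bash
python3 -m handwheel '[[0,0,0,-0.002,0,0,1],[0,0,0,-0.004,0,0,1],[0,0,0,-0.006,0,0,1],[0,0,0,-0.008,0,0,1],[0,0,0,-0.01,0,0,1],[0,0,0,-0.012,0,0,1],[0,0,0,-0.014,0,0,1],[0,0,0,-0.016,0,0,1],[0,0,0,-0.018,0,0,1],[0,0,0,-0.02,0,0,1],[0,0,0,-0.022,0,0,1],[0,0,0,-0.024,0,0,1],[0,0,0,-0.026,0,0,1],[0,0,0,-0.028,0,0,1],[0,0,0,-0.03,0,0,1],[0,0,0,-0.032,0,0,1],[0,0,0,-0.034,0,0,1],[0,0,0,-0.036,0,0,1],[0,0,0,-0.038,0,0,1],[0,0,0,-0.04,0,0,1]]'
python3 -m handwheel '[[0,0,0,-0.0015,0,0,1],[0,0,0,-0.003,0,0,1],[0,0,0,-0.0045,0,0,1],[0,0,0,-0.006,0,0,1],[0,0,0,-0.0075,0,0,1],[0,0,0,-0.009,0,0,1],[0,0,0,-0.0105,0,0,1],[0,0,0,-0.012,0,0,1],[0,0,0,-0.014,0,0,1],[0,0,0,-0.016,0,0,1],[0,0,0,-0.018,0,0,1],[0,0,0,-0.02,0,0,1]]'
python3 - <<'E'
from h import *
p=bot.camera('scene');i=p['frame'][100:260,120:320,::-1];cv2.imwrite('pics/s5.png',cv2.resize(i,None,fx=4,fy=3.75,interpolation=cv2.INTER_CUBIC))
p=bot.camera('wrist');save(p,'w5')
E
```

```text
time: 12.68
ee_pos: [0.44, 0.305, 0.094]
tcp_rot: [107.2, 90.0, 30.2]
wrist_force: [1.3, 1.2, 1.8]
opening: 0.0
time: 14.18
ee_pos: [0.4398, 0.3049, 0.1139]
tcp_rot: [145.3, 90.0, 68.3]
wrist_force: [0.1, -0.4, 0.4]
opening: 0.0001
```

View pics/s5.png

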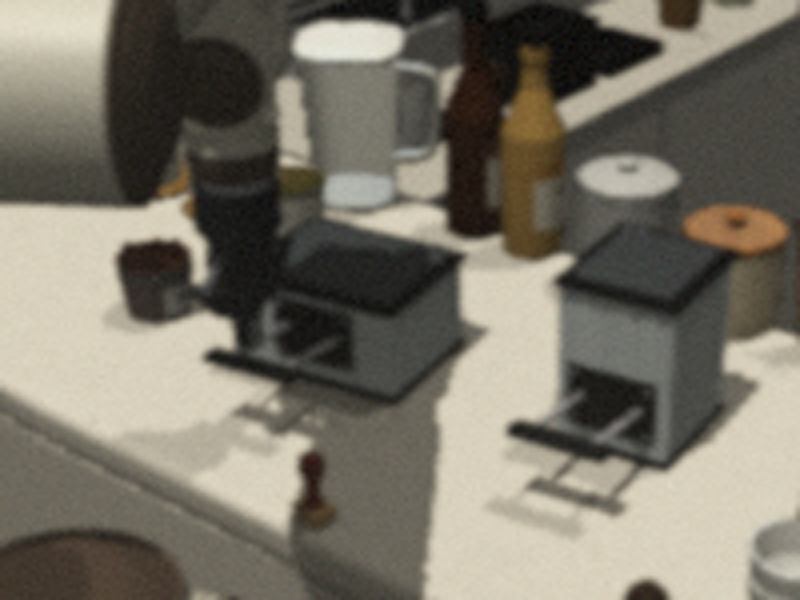

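View pics/w5.png

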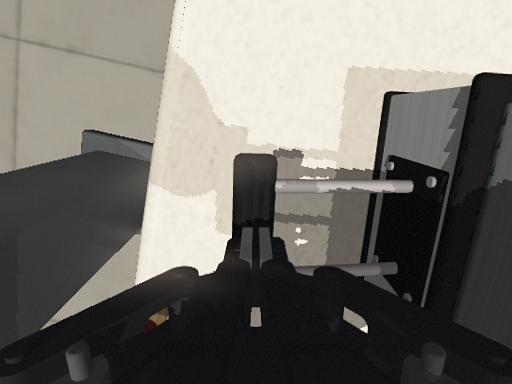

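The lid is closed (scene crop (370,265)), and the pad is back up at the same pixels as before the press. Retreating upwards, then a last look.

```bash
python3 -m handwheel '[[0,0,0,-0.02,0,0,1],[0,0,0,-0.05,0,0,1],[0,0,0,-0.08,0,0,1],[0,0,0,-0.11,0,0,1],[0,0,0,-0.13,0,0,1],[0,0,0,-0.137,0,0,1],[0,0,0,-0.137,0,0,1],[0,0,0,-0.137,0,0,1],[0,0,0,-0.137,0,0,1],[0,0,0,-0.137,0,0,1]]'
python3 - <<'E'
from h import *
o=bot.get_obs();p=bot.camera('wrist');save(p,'w6')
a=cv2.imread('pics/w1.png').astype(int);b=p['frame'][:,:,::-1].astype(int)
print(np.abs(a-b).mean())
T=np.array(p['tool_from_camera']);R=toolR(o)
Rc=R@T[:3,:3];tc=R@T[:3,3]+o['ee_pos'];p['R']=Rc.T;p['t']=-Rc.T@tc
for k,z in [('low_bin_lever_pad',.081),('low_bin_lid_edge',.112),('stamp',0)]:
    d=bot.tip_of(k,p)[0];uv=np.array(d['centre'])*[512,384];print(k,round(d['conf'],2),uv.round(),at_z(p,uv,z).round(3))
E
```

```text
time: 15.52
ee_pos: [0.4397, 0.3048, 0.2504]
tcp_rot: [-70.6, 90.0, -147.6]
wrist_force: [-0.8, 1.2, -0.7]
opening: 0.0001
7.581997341579861
low_bin_lever_pad 0.91 [255. 181.] [0.439 0.303 0.081]
low_bin_lid_edge 0.83 [353. 193.] [0.528 0.32  0.112]Traceback (most recent call last):
  File "<stdin>", line 8, in <module>
IndexError: list index out of range
```

View pics/w6.png

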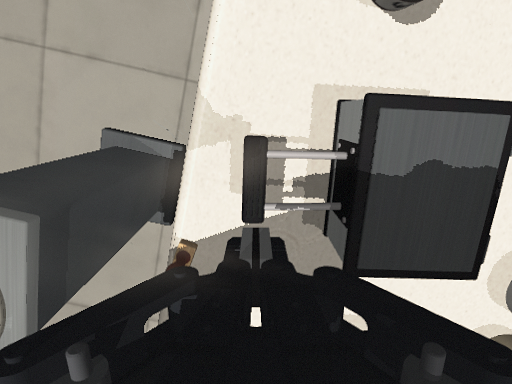

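The wrist view shows the lid shut and the pad (255,181) at rest in its starting place. The stamp still stands at (187,250), and the gripper is clear of everything.

```bash
python3 -c "
from workcell import bot
print(bot.job_done())"
```

```text
the job is handed in; nothing more can be done
None
```

The low bin was opened, held open and closed again by its lever alone, and the job is handed in at about 15.5 s of the 45 s allowed; no verdict was reported.

- **Opening:** I pressed the pad with the closed fingers down to the hard stop. The force rose to about 20 N with almost no further travel, and the pictures showed the lid standing fully open. It stayed open for about 3.2 s.
- **Closing:** I let the lever up at 12 to 16 mm/s, which is about 0.3 to 0.4 rad/s at the lid. The fingers then left the pad and went up to 0.25 m.
- **Last checks:** the lid was shut and the pad was back at its first position, (0.439, 0.303) against (0.439, 0.304) before. The wrist force was near zero, and the tall bin was shut in the scene picture taken just after closing.
- **Less certain:**
  - In the last picture the network did not find the stamp, but I could see it standing where it was.
  - I did not measure the other bystanders again at the end; the arm passed well above them.
  - The lid's angle was judged from pictures and force, as the joint values cannot be read directly.

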